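# Seat a radio module and hold the snap coupler on its tilted jack

## Robot

A 6-joint arm with a two-finger parallel gripper is mounted at the origin on the work surface. World frame = base frame: x ahead of the robot, y to its left, z up, the work surface at z = 0. Lengths are in m, angles in rad, forces in N, time in s.
With the tool pointing down it reaches from about 0.35 to 0.925 m from the base axis. Payload 6.4 kg.
Tool frame: the origin (TCP) lies at the very end of the fingers, on their centre line; the grasp point (between the pads) lies 19 mm behind it; x points along the fingers, y is the direction in which the jaws open and shut, and the axes are right-handed (so a half turn about x gives the same grasp; the last joint's range is limited). The gripper opens to 85 mm and grips with 20 to 120 N. Pads are 22 mm wide; open, the fingers measure 114 mm over their backs; the gripper's body (76 mm by 85 mm) begins 54 mm behind the grasp point. The pads swing forward as they close: fully open they stand 13 mm farther back than shut.
Start: joints at [-1.511, 0.245, 1.558, -0, 1.339, -0.174], TCP at [0.151, -0.632, 0.231] pointing down, gripper open.
Joint ranges: [-3.13, 3.13], [-1.02, 2.26], [0.13, 2.54], [-0.95, 4.09], [0.21, 2.88], [-2.74, 2.74]. Speed limits (rad/s): [2.57, 2.57, 3.14, 3.14, 3.14, 3.14].

## Interface

Orientations are given as [roll, pitch, yaw] about the fixed x, y, z axes, in that order (R = Rz(yaw) Ry(pitch) Rx(roll)).
In Python, from station import bot gives the robot as it stands. The module is installed in compiled form; this text tells all that it offers.
- The arm moves only by the tool send_rows, never from a script. Its argument "motion" is text: rows parted by semicolons, each of 7 numbers parted by spaces: the shift along the tool's x, y, z in cm, then the turn, a rotation vector about the tool's x, y, z in rad, then the opening, from 0 (shut) to 1 (fully open). In form: dx dy dz ax ay az gripper; .... A call has 1 to 20 rows; each row shifts and turns the commanded pose from where the row before left it, along the tool's axes as they then stand; what a row does not reach is not made up. A row lasts 1/10 s, in which the tool goes at most 50 mm and 8.59 degrees, less where a joint would pass 70% of its speed; a pose out of reach is approached as far as the arm can. A call with a gripper value outside its range is refused whole. The fingers move at their own pace and stop on an object; "squeeze" is the grip in N (left out, the last holds). Time passes only in rows, so rows that do not move let the fingers close. It gives the time, the measured TCP pose, the force and the opening at its end, in the units of the state.
- bot.get_state(): the state, without advancing time (a new reading comes with each control period).
- bot.read_camera(name): name is "scene" or "top"; returns the picture (420x560x3 uint8, blue, green, red); there is no depth.
- bot.calibration(name): a dict with "intrinsics" (3x3 intrinsics, pixels), "rvec" (rotation vector, rad) and "tvec" (3), from world to camera coordinates, as OpenCV has them. Camera axes: x right, y down, z forward; pixel columns grow to the right and rows downward; lengths in m; the calibration is good to about 2 mm. A picture is of the moment at which its call begins. calibration takes no time and is no camera call.
- bot.hand_in(): hands the job in, once; it reports no verdict.
The state is a dict: "t": time; "joint_pos": joint angles; "dq": joint speeds; "tau": joint torques, N m; "eef_pos": TCP position; "tool_rot": TCP orientation; "force": force on the tool from outside, world axes, zero at the start; "torque": the same for the moment, N m; "opening": finger opening in m.
Only numpy, scipy, OpenCV 4.12 (cv2) and the standard library are available. Lean on these libraries where they do the work, as an engineer would, in place of code of your own. Each camera call takes 0.05 s, during which the arm holds its last target. There are 200 camera calls.

## Task

Slide the radio module along its nest plate until its edges are fully home against both blue stops. Then pick up the red test coupler, press it squarely onto the module's tilted brass nipple until both side clips snap in over its rim, and keep pressing it all the way down on its seat, against the nipple's spring; finish while still gripping and pressing it there, with the module still home against both stops. Leave the reel, the jar and the capacitor where they stand.

Things in the scene. Friction and masses are not known exactly. Their poses are not given: they have to be found in the camera images.
- fixture: Fixed nest plate, dark steel, 220 (x) x 190 (y) x 8 mm, on the bench; origin: centre of its underside. Two blue stop bars, 22 mm above its top: far stop's inner face at own x = +85 mm (bar y = -65 to +65), left stop's inner face at own y = +70 mm (bar x = -30 to +70). Yaw up to 0.35 rad; own -x side towards the robot.
- nest_corner (a point): Where the planes of the two stops' inner faces meet, on the plate's top (8 mm above the bench); axes as the fixture's. Home, the module's far face touches the far stop (x = 0 here) and its left face the left stop (y = 0 here).
- module: Loose radio module: aluminium box 110 (x) x 90 (y) x 32 mm high, green lid, about 0.45 kg, on the plate, 15 to 45 mm short of each stop, turned up to 0.12 rad. Origin: centre of its underside. Home: axes parallel to the fixture's, origin at fixture x = +30, y = +25, z = 8 mm. Sliding it takes 2 to 4 N, more at the first touch. The jack on its lid reaches 77 mm above its underside.
- corner_fl (a point): The module's far left upright edge (own x = +55, y = +45 mm), 11 mm above its underside.
- corner_fr (a point): The module's far right upright edge (own x = +55, y = -45 mm), 11 mm above its underside.
- seat (a point): Centre of the jack's round seat (dark collar, 52 mm diameter) on the module's lid, at module x = +12, y = 0, z = 47 mm. Its z axis is the jack's and nipple's axis, leaning 25 degrees from vertical towards the module's -x side (the robot); its y axis is the module's. Fully home, the coupler's mouth lies flat on it: origin on this point, z axes parallel.
- nipple_tip (a point): Tip of the brass nipple (15 mm diameter, tapering to 8 mm over its last 8 mm), 32 mm above the seat along the jack's axis when free.
- nipple (a joint): How far the sprung nipple is pushed into the jack, m: 0 free, 0.010 with the coupler fully home. It pushes back with 3 N at the start and 8 N when home. Let go, the coupler springs back about 4 mm and is kept by the clips (value about 0.006).
- clip_left (a joint): Outward travel of the sprung orange clip on the left (+y) side of the jack, m: 0 at rest, up to 0.005. The coupler's rim wedges it out 2 mm, then it snaps back over the rim. Clips reach 24 mm from the axis and 18.5 mm above the seat. Passing both takes about 7 to 12 N along the axis, 12 to 6 mm before home; fully home it stops hard.
- clip_right (a joint): The same for the orange clip on the right (-y) side.
- coupler: Test coupler, 71 mm tall, 0.12 kg, standing on its mouth. Origin: centre of the mouth; z from mouth to grip. Steel skirt 24 mm high, 33 mm diameter at the rim, 27 above it; bore 18 mm diameter, 22 deep; black flange 44 mm diameter, from 24 to 29 mm up; red square grip 22 x 22 mm (sides along own x, y; any yaw) from 29 to 71 mm. Any turn about it fits the jack.
- solder_reel: Silver solder reel, 54 mm diameter, 40 mm tall, standing on its flange; a bystander. Origin: centre of its underside.
- flux_jar: Small amber jar with black cap, 48 mm diameter, 50 mm tall; a bystander. Origin: centre of its underside.
- capacitor: Blue block capacitor with a white band, 40 x 30 x 45 mm, two short copper studs on top; a bystander. Origin: centre of its underside.
Not all that is in view belongs to the job. Leave any pink or turquoise look-alike of the coupler alone.

How it is judged:
On the way, in this order (a step that is already met when the one before it is completed fails the run):
1. the module is home against both stops, the coupler not yet on the jack (x of each of corner_fl, corner_fr in the frame of nest_corner above -0.0025 m and y of corner_fl in the frame of nest_corner above -0.0025 m and distance between coupler and seat above 0.05 m), for 0.2 s.
2. the coupler is square on the nipple and both clips have snapped back in over its rim (angle between the z axis of coupler and the z axis of seat, either way round below 0.1 rad and distance between coupler and seat below 0.006 m and value of joint each of clip_left, clip_right below 0.001 m), for 0.1 s.
At the end, for the whole second after the job is handed in: Module within 2.5 mm of both stops; coupler on the jack, axis within 0.10 rad of the jack's, mouth within 6 mm of the seat; both clips within 1 mm of rest; nipple held in by more than 8.5 mm of its 10 mm; fingers bear on the coupler with over 3 N (all of step 2 and x of each of corner_fl, corner_fr in the frame of nest_corner above -0.0025 m and y of corner_fl in the frame of nest_corner above -0.0025 m and value of joint nipple above 0.0085 m and contact force between coupler and the fingers above 3 N); the arm keeps its last pose, push and grip.
It fails at once if the solder reel is moved more than 20 mm (distance of solder_reel from where it was at the start of the episode above 0.02 m).
It fails at once if the flux jar is moved more than 20 mm (distance of flux_jar from where it was at the start of the episode above 0.02 m).
It fails at once if the capacitor is moved more than 20 mm (distance of capacitor from where it was at the start of the episode above 0.02 m).
It also fails if it takes over 70 s, if anything falls off the work surface, if the arm or the gripper's body presses on something with over 40 N, if the wrist force passes 120 N, or if a joint passes its speed limit or range.

## Working session

There is one attempt and no reset: what is moved stays moved. The work goes in short steps, Python scripts to look and compute and a tool call to move; the robot and the scene stay as the last step left them, time stands still between calls to the robot, and variables do not carry over. Pictures are saved under pics/ and viewed, about 8 in all and at most 12, crops included, and the job is handed in when it is done.

Besides the shell and the picture viewer there is one more tool, called after ">>>" as name(argument=value, ...) on one line, values as JSON. send_rows: Moves the arm, as the interface text tells. Its arguments: {"type":"object","properties":{"motion":{"type":"string"},"squeeze":{"type":"number"}},"required":["motion"]}

```bash
mkdir -p pics
python3 - <<'E'
from station import bot
import cv2,numpy as np
for n in("scene","top"):
    cv2.imwrite(f"pics/{n}0.png",bot.read_camera(n)); c=bot.calibration(n)
    R=cv2.Rodrigues(np.array(c["rvec"]))[0]; print(n,np.round(c["intrinsics"],1).tolist(),np.round(-R.T@np.array(c["tvec"]).ravel(),3),np.round(R,2).tolist())
s=bot.get_state();print({k:np.round(v,3).tolist() for k,v in s.items()})
E
```

```text
scene [[470.5, 0.0, 278.4], [0.0, 470.5, 209.6], [0.0, 0.0, 1.0]] [0.903 0.705 0.622] [[-0.88, 0.47, 0.01], [0.25, 0.48, -0.84], [-0.4, -0.74, -0.54]]
top [[393.1, 0.0, 282.6], [0.0, 393.1, 207.4], [0.0, 0.0, 1.0]] [ 0.386 -0.059  0.869] [[0.01, -1.0, -0.0], [-0.99, -0.01, -0.15], [0.15, 0.0, -0.99]]
{'t': 0.1, 'joint_pos': [-1.511, 0.246, 1.559, -0.0, 1.339, -0.174], 'dq': [0.0, -0.002, -0.001, 0.001, -0.0, 0.001], 'tau': [-0.0, -43.067, -32.713, -0.0, 0.003, 0.0], 'eef_pos': [0.151, -0.632, 0.23], 'tool_rot': [-1.738, 1.569, 1.637], 'force': [-0.163, -0.717, -0.611], 'torque': [-0.011, -0.005, -0.004], 'opening': 0.086}
```

View pics/scene0.png

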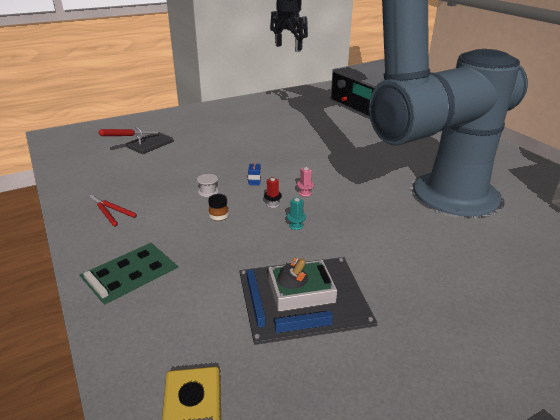

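View pics/top0.png

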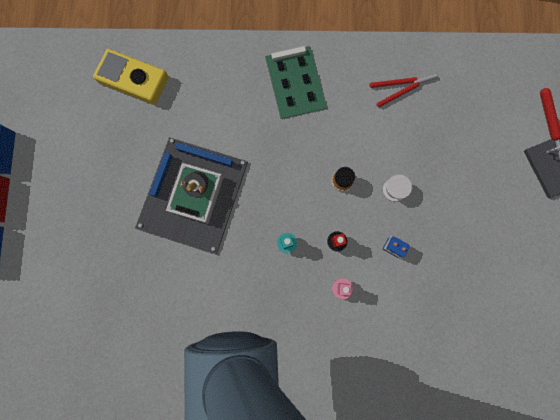

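The top view shows the plate at about (193,195) with the module on it, blue stops at (205,153) and (160,175), and the red coupler at (338,241). The reel is at (397,188), the jar at (344,178) and the capacitor at (397,246). The teal decoy is at (287,243) and the pink one at (343,289).

```bash
cat > h.py <<'E'
from station import bot
import cv2,numpy as np
from scipy.spatial.transform import Rotation as Ro
C={n:bot.calibration(n) for n in("scene","top")}
def ray(n,uv):
    c=C[n];K=np.array(c["intrinsics"]);R=cv2.Rodrigues(np.array(c["rvec"]))[0]
    uv=np.atleast_2d(uv);d=(np.linalg.inv(K)@np.c_[uv,np.ones(len(uv))].T).T@R
    return -R.T@np.array(c["tvec"]).ravel(),d
def onz(n,uv,z):
    o,d=ray(n,uv);return o+d*((z-o[2])/d[:,2])[:,None]
def proj(n,P):
    c=C[n];return cv2.projectPoints(np.float64(np.atleast_2d(P)),np.array(c["rvec"]),np.array(c["tvec"]),np.array(c["intrinsics"]),None)[0][:,0]
def mask(im,lo,hi,box):
    m=cv2.inRange(cv2.cvtColor(im,cv2.COLOR_BGR2HSV),lo,hi);z=np.zeros_like(m);x0,y0,x1,y1=box;z[y0:y1,x0:x1]=m[y0:y1,x0:x1];return z
def blobs(m,amin=15):
    return sorted([c for c in cv2.findContours(m,cv2.RETR_EXTERNAL,cv2.CHAIN_APPROX_NONE)[0] if cv2.contourArea(c)>=amin],key=cv2.contourArea)[::-1]
def rectz(n,c,z): # min-area rectangle of contour cast on plane z: centre, size, angle
    p=onz(n,c[:,0].astype(float),z)[:,:2]
    (cx,cy),s,a=cv2.minAreaRect((p*1000).astype(np.float32));return np.round([cx,cy,*s,a],1)
E
python3 - <<'E'
from h import *
t=cv2.imread("pics/top0.png");s=cv2.imread("pics/scene0.png")
b=(130,130,255,260)
for c in blobs(mask(t,(100,100,40),(130,255,255),b)): print("blue",rectz("top",c,.030))
for c in blobs(mask(t,(0,0,0),(180,255,75),b))[:1]: print("plate",cv2.contourArea(c),rectz("top",c,.008))
hs=cv2.cvtColor(t,cv2.COLOR_BGR2HSV);print("lid",hs[206,205],"wall",hs[200,169],hs[217,190],"plate",hs[230,150],"table",hs[300,150])
for c in blobs(mask(t,(50,60,20),(90,255,255),b))[:2]: print("green",rectz("top",c,.040))
for c in blobs(mask(t,(0,0,110),(180,70,255),(155,155,235,235)),5)[:3]: print("white",cv2.contourArea(c),rectz("top",c,.040))
for nm,im,bx in(("top",t,(320,225,356,260)),("scene",s,(260,170,284,212))):
    m=mask(im,(0,130,60),(8,255,255),bx)|mask(im,(172,130,60),(180,255,255),bx)
    for c in blobs(m)[:2]: print("red",nm,cv2.boundingRect(c),c[:,0].mean(0),rectz(nm,c,.071) if nm=="top" else "")
big=np.hstack([cv2.resize(t[130:260,125:260],None,fx=4,fy=4,interpolation=2),cv2.resize(t[220:310,270:350][:, :],(260,292),interpolation=2)[:520] if 0 else cv2.resize(t[215:280,315:380],(280,520)[:1]*2,interpolation=2).repeat(1,0) if 0 else np.vstack([cv2.resize(t[220:265,315:360],(260,260),interpolation=2),cv2.resize(s[165:215,248:298],(260,260),interpolation=2)])])
cv2.imwrite("pics/c1.png",big)
E
```

```text
blue [632.2 120.3 132.3  18.4  73.2]
blue [586.9 212.5  20.9 100.   73. ]
plate 7564.0 [546.2 145.8 189.8 216.8  73.2]
lid [73 99 98] wall [  0   3 153] [170   5 161] plate [100  10  77] table [ 75   4 136]
green [546.4 137.1  75.7  95.3  74.1]
white 2009.5 [546.3 137.1  89.8 110.3  74.4]
white 66.0 [478.5  54.1  44.8  14.8   0.7]
white 51.5 [607.9 215.3  38.1  15.2   3.6]
red top (331, 233, 16, 14) [338.68292683 239.90243902] [ 444.6 -169.5   23.5   27.8   17.9]
red scene (267, 179, 12, 19) [272.5 187.3]
```

View pics/c1.png

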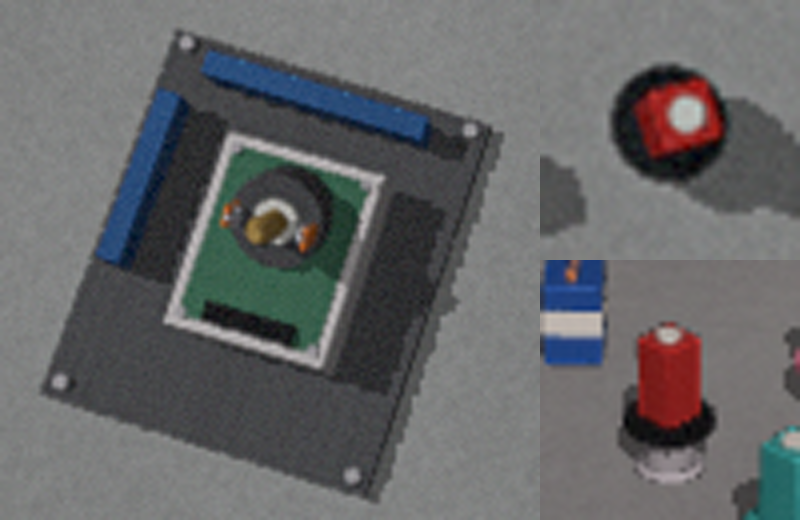

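The zoomed crop confirms the layout. The plate measures 190 x 217 mm and the module 90 x 110 mm, both matching the given sizes. The coupler's square grip sits at about 20° yaw.

```bash
cat >> h.py <<'E'
FY=np.radians(-16.8);FO=np.array([.546,.146,0.]);RF=Ro.from_euler('z',FY)
def F(x,y,z): return FO+RF.apply([x/1000,y/1000,z/1000])   # fixture mm -> world
def cur():
    s=bot.get_state();return np.array(s["eef_pos"]),Ro.from_euler('xyz',s["tool_rot"]),s
def down(yaw): # tool x down, tool y at world yaw
    y=np.array([np.cos(yaw),np.sin(yaw),0]);x=np.array([0,0,-1.]);return Ro.from_matrix(np.c_[x,y,np.cross(x,y)])
def delta(P,R): # turn first, then shift in turned axes (cm)
    p,r,s=cur();print("turn",np.round((r.inv()*R).as_rotvec(),3),"shift cm",np.round(R.inv().apply(np.array(P)-p)*100,2))
E
python3 - <<'E'
from h import *
p,r,s=cur();print(p,np.round(r.as_matrix(),3).tolist())
for k in(0,1): print(k);delta(F(-80,-8,100),down(FY+np.pi/2+k*np.pi))
# coupler from two views: red centre
print(F(30,25,0),F(85,70,0))
E
```

```text
[ 0.15056239 -0.63180223  0.23026807] [[-0.0, 0.232, -0.973], [0.002, -0.973, -0.232], [-1.0, -0.002, -0.0]]
0
turn [-2.615e+00 -2.000e-03  0.000e+00] shift cm [13.03 85.09  7.38]
1
turn [0.527 0.    0.002] shift cm [ 13.03 -85.09  -7.38]
[0.58194538 0.16126203 0.        ] [0.64760438 0.18844466 0.        ]
```

>>> send_rows(motion="0 0 0 0.132 0 0 0;0 0 0 0.132 0 0 0;0 0 0 0.132 0 0 0;0 0 0 0.131 0 0 0;0 0 -4 0 0 0 0;0 0 -4 0 0 0 0;0 -4 -4 0 0 0 0;0 -4 -4 0 0 0 0;0 -4 0 0 0 0 0;0 -4 0 0 0 0 0;0 -4 0 0 0 0 0;0 -4 0 0 0 0 0;0 -4 0 0 0 0 0;0 -4 0 0 0 0 0;0 -4 0 0 0 0 0;0 -4 0 0 0 0 0")

```text
t: 1.7
eef_pos: [0.4078, -0.3, 0.2308]
tool_rot: [-0.711, 1.57, 2.137]
force: [-0.1, 0.6, 0.7]
opening: -0.0001
```

>>> send_rows(motion="0 -4 0 0 0 0 0;0 -4 0 0 0 0 0;0 -4 0 0 0 0 0;0 -4 0 0 0 0 0;0 -4 1 0 0 0 0;0 -4 1 0 0 0 0;0 -4 1 0 0 0 0;0 -4 1 0 0 0 0;0 -4 1 0 0 0 0;0 -4 2 0 0 0 0;0 -4 2 0 0 0 0;0 0 0 0 0 0 0;0 0 0 0 0 0 0")

```text
t: 3.0
eef_pos: [0.4483, 0.146, 0.2309]
tool_rot: [0.999, 1.57, -2.433]
force: [-0.2, -0.7, -0.3]
opening: 0.0004
```

Run:
```python
from h import *
p,r,s=cur();print(p,s["t"],s["joint_pos"],np.round(s["force"],2),s["opening"])
delta(F(-80,-8,20),down(FY-np.pi/2))
```

```text
[0.4483298  0.14603109 0.2309493 ] 3.0 [ 7.39865042e-02 -1.87458968e-01  2.00065677e+00 -4.39698430e-04
  1.32897525e+00  1.93570095e+00] [-0.15 -0.72 -0.32] 0.0003795363394864961
turn [ 0.002  0.    -0.001] shift cm [21.09 -2.02 -1.35]
```

>>> send_rows(motion="0 -2 -1 0 0 0 0;4 0 0 0 0 0 0;4 0 0 0 0 0 0;4 0 0 0 0 0 0;4 0 0 0 0 0 0;3 0 0 0 0 0 0;2.1 0 0 0 0 0 0;0 0 0 0 0 0 0;0 0 0 0 0 0 0")

```text
t: 3.9
eef_pos: [0.4646, 0.1606, 0.0206]
tool_rot: [0.979, 1.571, -2.458]
force: [0.4, -0.0, -0.3]
opening: 0.0002
```

>>> send_rows(motion="0 0 -0.5 0 0 0 0;0 0 -0.5 0 0 0 0;0 0 -0.3 0 0 0 0;0 0 -0.3 0 0 0 0;0 0 -0.3 0 0 0 0;0 0 -0.3 0 0 0 0;0 0 -0.3 0 0 0 0")

```text
t: 4.6
eef_pos: [0.4866, 0.1548, 0.02]
tool_rot: [0.157, 1.566, 3.006]
force: [-4.4, 2.3, 4.1]
opening: -0.0006
```

>>> send_rows(motion="0 0 -0.25 0 0 0 0;0 0 -0.25 0 0 0 0;0 0 -0.25 0 0 0 0;0 0 -0.25 0 0 0 0;0 0 -0.25 0 0 0 0;0 0 -0.25 0 0 0 0;0 0 -0.25 0 0 0 0;0 0 -0.2 0 0 0 0")

```text
t: 5.4
eef_pos: [0.5053, 0.1492, 0.02]
tool_rot: [0.167, 1.567, 3.016]
force: [-6.5, 1.4, 6.2]
opening: -0.0002
```

>>> send_rows(motion="0 0 -0.1 0 0 0 0;0 0 -0.1 0 0 0 0;0 0 -0.1 0 0 0 0")

```text
t: 5.7
eef_pos: [0.508, 0.1484, 0.02]
tool_rot: [0.169, 1.566, 3.018]
force: [-6.4, 2.3, 5.8]
opening: -0.0001
```

>>> send_rows(motion="0 0 -0.1 0 0 0 0;0 0 -0.1 0 0 0 0")

```text
t: 5.9
eef_pos: [0.5093, 0.148, 0.0199]
tool_rot: [0.153, 1.565, 3.001]
force: [-10.6, 3.7, 8.5]
opening: 0.0002
```

>>> send_rows(motion="0 0 -0.1 0 0 0 0;0 0 -0.1 0 0 0 0")

```text
t: 6.1
eef_pos: [0.5093, 0.148, 0.0195]
tool_rot: [0.149, 1.56, 2.997]
force: [-16.1, 5.5, 13.6]
opening: 0.0002
```

>>> send_rows(motion="0 0 1 0 0 0 0;0 0 1.2 0 0 0 0;0 4 0 0 0 0 0;0 3.8 0 0 0 0 0;0 0 -4.4 0 0 0 0;0 0 -4.4 0 0 0 0;0 0 0 0 0 0 0;0 0 0 0 0 0 0")

```text
t: 6.9
eef_pos: [0.5544, 0.0527, 0.0202]
tool_rot: [3.013, 1.571, -0.423]
force: [-0.1, -0.3, -0.0]
opening: 0.0001
```

Run:
```python
from h import *
p,r,s=cur();print(RF.inv().apply(p-FO)*1000,np.round(s["force"],2))
t=bot.read_camera("top");cv2.imwrite("pics/t2.png",t)
c=blobs(mask(t,(0,0,110),(180,70,255),(150,140,215,235)),5)
for c in c[:2]: print(rectz("top",c,.04))
delta(F(30,-85,20),down(FY-np.pi/2))
cv2.imwrite("pics/c2.png",cv2.resize(t[130:260,125:260],None,fx=4,fy=4,interpolation=2))
```

```text
[ 35.0010319  -86.8892481   20.21448023] [-0.05 -0.27 -0.02]
[560.  177.8 207.7 105.6   3.7]
[630.  126.4  63.1  63.    0.7]
turn [ 0.     0.001 -0.   ] shift cm [-0.01 -0.17  0.38]
```

View pics/c2.png

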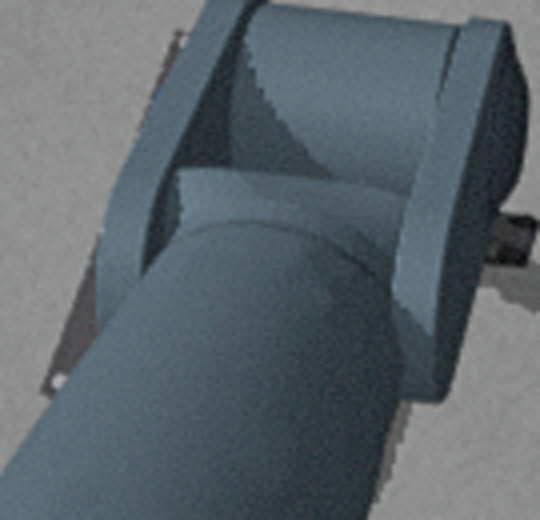

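The arm blocks the top view here, so I'm pushing left by feel.

>>> send_rows(motion="0 -0.4 0.3 0 0 0 0;0 -0.4 0 0 0 0 0;0 -0.3 0 0 0 0 0;0 -0.3 0 0 0 0 0;0 -0.3 0 0 0 0 0;0 -0.3 0 0 0 0 0;0 -0.3 0 0 0 0 0;0 -0.3 0 0 0 0 0")

```text
t: 7.75
eef_pos: [0.5585, 0.0783, 0.0203]
tool_rot: [1.111, 1.569, -2.324]
force: [-1.8, -4.3, 3.0]
opening: 0.0003
```

>>> send_rows(motion="0 -0.3 0 0 0 0 0;0 -0.3 0 0 0 0 0;0 -0.3 0 0 0 0 0;0 -0.3 0 0 0 0 0;0 -0.3 0 0 0 0 0;0 -0.3 0 0 0 0 0;0 -0.2 0 0 0 0 0;0 -0.2 0 0 0 0 0")

```text
t: 8.55
eef_pos: [0.5648, 0.0992, 0.0203]
tool_rot: [1.083, 1.569, -2.352]
force: [-2.8, -5.0, 3.4]
opening: 0.0004
```

>>> send_rows(motion="0 -0.1 0 0 0 0 0;0 -0.1 0 0 0 0 0;0 -0.1 0 0 0 0 0")

```text
t: 8.85
eef_pos: [0.5657, 0.102, 0.0203]
tool_rot: [1.077, 1.569, -2.357]
force: [-2.4, -5.6, 2.8]
opening: -0.0
```

>>> send_rows(motion="0 -0.1 0 0 0 0 0;0 -0.1 0 0 0 0 0;0 -0.1 0 0 0 0 0")

```text
t: 9.15
eef_pos: [0.5665, 0.1048, 0.0203]
tool_rot: [1.091, 1.569, -2.344]
force: [-3.0, -4.6, 2.4]
opening: -0.0005
```

>>> send_rows(motion="0 -0.1 0 0 0 0 0;0 -0.1 0 0 0 0 0")

```text
t: 9.35
eef_pos: [0.5671, 0.1068, 0.0203]
tool_rot: [1.061, 1.569, -2.374]
force: [-2.8, -6.2, 3.1]
opening: 0.0001
```

>>> send_rows(motion="0 -0.1 0 0 0 0 0;0 -0.1 0 0 0 0 0")

```text
t: 9.55
eef_pos: [0.5674, 0.1078, 0.0203]
tool_rot: [1.232, 1.566, -2.202]
force: [-5.0, -13.1, 5.4]
opening: -0.0003
```

>>> send_rows(motion="0 -0.1 0 0 0 0 0;0 -0.1 0 0 0 0 0")

```text
t: 9.75
eef_pos: [0.5674, 0.1079, 0.0204]
tool_rot: [1.259, 1.563, -2.174]
force: [-9.2, -20.6, 7.9]
opening: -0.0003
```

>>> send_rows(motion="0 1 0 0 0 0 0;0 1.2 0 0 0 0 0;0 0 4.5 0 0 0 0;0 0 4.7 0 0 0 0;0 -4 0 0 0 0 0;0 -3.2 0 0 0 0 0;0 0 -0.6 0 0 0 0;0 0 -0.6 0 0 0 0;0 0 -0.6 0 0 0 0;0 0 -0.2 0 0 0 0;0 0 -0.2 0 0 0 0;0 0 -0.1 0 0 0 0;0 0 -0.1 0 0 0 0")

```text
t: 11.05
eef_pos: [0.5179, 0.1785, 0.0202]
tool_rot: [0.298, 1.57, -3.137]
force: [-0.4, -0.5, -0.0]
opening: -0.0002
```

>>> send_rows(motion="0 0 -0.1 0 0 0 0;0 0 -0.1 0 0 0 0")

```text
t: 11.25
eef_pos: [0.5186, 0.1785, 0.0201]
tool_rot: [0.215, 1.567, 3.063]
force: [-7.5, 1.8, 4.9]
opening: -0.0002
```

>>> send_rows(motion="0 0 -0.1 0 0 0 0;0 0 -0.1 0 0 0 0")

```text
t: 11.45
eef_pos: [0.5186, 0.1785, 0.0198]
tool_rot: [0.195, 1.563, 3.043]
force: [-12.9, 4.0, 11.4]
opening: 0.0002
```

Run:
```python
from h import *
p,r,s=cur();print(RF.inv().apply(p-FO)*1000,np.round(s["force"],2))
# coupler: triangulate red blob mid-grip top: use top-view rays on z=.071
t=cv2.imread("pics/top0.png");hs=cv2.cvtColor(t,cv2.COLOR_BGR2HSV)
# black flange in top view, z=.029
m=mask(t,(0,0,0),(180,255,60),(320,225,356,260))
for c in blobs(m)[:2]: print("flange",cv2.contourArea(c),rectz("top",c,.029),cv2.minEnclosingCircle(onz("top",c[:,0].astype(float),.029)[:,:2].astype(np.float32)))
# scene: skirt base / grip top check
sc=cv2.imread("pics/scene0.png")
print(proj("scene",[[.445,-.1695,.071],[.445,-.1695,.029]]),proj("top",[[.445,-.1695,.071],[.445,-.1695,.029]]))
```

```text
[-35.61789384  23.16361249  19.84594315] [-12.87   3.95  11.4 ]
flange 103.5 [ 443.3 -169.9   42.6   34.6   26.2] ((0.4443507790565491, -0.17223484814167023), 0.021635381504893303)
[[272.60489292 179.8500284 ]
 [272.58891868 194.86761577]] [[338.38807718 239.50021277]
 [335.67142771 240.93196236]]
```

>>> send_rows(motion="0 0 1 0 0 0 0;0 0 1.5 0 0 0 0;-4 0 0 0 0 0 0;-4 0 0 0 0 0 0;-4 0 0 0 0 0 0;-4 0 0 0 0 0 0;0 4 0 0 0 0 0;0 4 0 0 0 0 0;0 4 0 0 0 0 0.65;0 4 0 0 0 0 0.65;0 4 0 0 0 0 0.65;0 4 0 0 0 0 0.65;0 4 0 0 0 0 0.65;0 4 0 0 0 0 0.65;0 0 0 0 0 0 0.65")

```text
t: 12.95
eef_pos: [0.4045, -0.1249, 0.1806]
tool_rot: [2.347, 1.569, -1.093]
force: [0.0, -0.0, -0.8]
opening: 0.0557
```

Run:
```python
from h import *
t=bot.read_camera("top");cv2.imwrite("pics/t3.png",t)
s=bot.read_camera("scene");cv2.imwrite("pics/s3.png",s)
for c in blobs(mask(t,(0,0,110),(180,70,255),(150,140,245,235)),100)[:2]:
    q=rectz("top",c,.04);print(q,RF.inv().apply([q[0]/1e3-FO[0],q[1]/1e3-FO[1],0])*1000)
cv2.imwrite("pics/c3.png",np.hstack([cv2.resize(t[130:260,125:260],(405,390),interpolation=2),cv2.resize(s[240:350,225:385],(395,390*1),interpolation=2)]))
for a in(20,): delta([.4445,-.171,.13],down(np.radians(a-90)))
print(bot.get_state()["joint_pos"])
```

```text
[583.  163.4  90.  110.6  73.2] [30.39166814 27.35153574  0.        ]
[640.4 100.6  43.  141.    0.7] [103.49300415 -16.17770356   0.        ]
turn [-0.644 -0.001 -0.   ] shift cm [ 5.03  5.96 -2.02]
[-5.61909375e-01 -2.66063084e-01  2.16126693e+00  1.72353805e-04
  1.24578776e+00  1.30416119e+00]
```

View pics/c3.png

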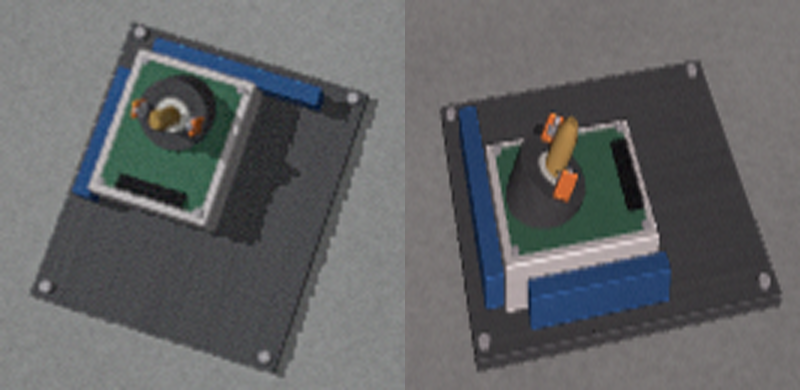

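The pictures show the module tight in the corner of both stops: measured yaw equals the plate's and its centre is at fixture (30.4, 27.4) against (30, 25) home. On to the coupler.

>>> send_rows(motion="0 0 0 -0.129 0 0 0.65;0 0 0 -0.129 0 0 0.65;0 0 0 -0.129 0 0 0.65;0 0 0 -0.129 0 0 0.65;0 0 0 -0.128 0 0 0.65;0 3 -1 0 0 0 0.65;0 3 -1 0 0 0 0.65;2.5 0 0 0 0 0 0.65;2.5 0 0 0 0 0 0.65;0 0 0 0 0 0 0.65")

```text
t: 14.05
eef_pos: [0.4429, -0.1681, 0.1267]
tool_rot: [-0.971, 1.563, 2.523]
force: [0.0, -0.5, 0.3]
opening: 0.0558
```

Run:
```python
from h import *
delta([.4445,-.171,.032],down(np.radians(-70)))
s=bot.read_camera("scene");cv2.imwrite("pics/s4.png",s)
cv2.imwrite("pics/c4.png",cv2.resize(s[100:230,210:340],(560,560),interpolation=2))
# brass tip from s3/t3: end points of brass blob
for n,f,b in(("top","t3",(160,140,210,185)),("scene","s3",(260,260,320,320))):
    im=cv2.imread(f"pics/{f}.png")
    for c in blobs(mask(im,(15,90,50),(28,255,255),b),6)[:2]:
        q=cv2.minAreaRect(c);print(n,np.round(cv2.boxPoints(q),1).tolist())
o=np.array([.5942,.1592,.055]);ax=RF.apply([-np.sin(np.radians(25)),0,np.cos(np.radians(25))])
for n in("top","scene"): print(n,np.round(proj(n,[o,o+.016*ax,o+.032*ax]),1).tolist())
```

```text
turn [0.004 0.004 0.006] shift cm [ 9.47  0.33 -0.05]
top [[173.0, 168.0], [181.8000030517578, 163.60000610351562], [184.8000030517578, 169.60000610351562], [176.0, 174.0]]
scene [[280.3999938964844, 286.3999938964844], [289.6000061035156, 271.0], [296.79998779296875, 275.29998779296875], [287.6000061035156, 290.70001220703125]]
top [[182.2, 168.0], [179.4, 169.2], [176.4, 170.5]]
scene [[283.9, 287.0], [287.8, 280.3], [291.8, 273.5]]
```

View pics/c4.png

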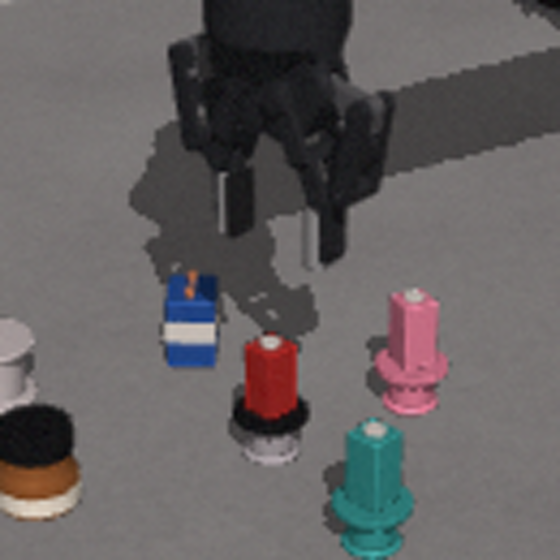

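The scene view shows the open fingers straddling above the red coupler at (270,380), with the capacitor and both decoys clear. Descending to grip.

>>> send_rows(motion="0 0.3 0 0 0 0 0.65;3 0 0 0 0 0 0.65;3 0 0 0 0 0 0.65;2 0 0 0 0 0 0.65;1.5 0 0 0 0 0 0.65;0 0 0 0 0 0 0.65;0 0 0 0 0 0 0.3", squeeze=80)

```text
t: 14.8
eef_pos: [0.4469, -0.1743, 0.0368]
tool_rot: [2.188, 1.568, -0.602]
force: [0.2, 0.7, 0.1]
opening: 0.0425
```

>>> send_rows(motion="0 0 0 0 0 0 0;0 0 0 0 0 0 0;0 0 0 0 0 0 0;0 0 0 0 0 0 0;0 0 0 0 0 0 0")

```text
t: 15.3
eef_pos: [0.4471, -0.1745, 0.037]
tool_rot: [2.228, 1.568, -0.563]
force: [0.2, 0.4, 7.0]
opening: 0.0212
```

>>> send_rows(motion="-1 0 0 0 0 0 0;-3 0 0 0 0 0 0;-4 0 0 0 0 0 0;-4 0 0 0 0 0 0;-4 0 0 0 0 0 0;0 0 0 0 0 0 0;0 0 0 0 0 0 0")

```text
t: 16.0
eef_pos: [0.446, -0.1739, 0.1964]
tool_rot: [2.169, 1.569, -0.622]
force: [0.3, -0.5, -2.1]
opening: 0.0213
```

```bash
cat >> h.py <<'E'
SEAT=np.array([.5942,.160,.055]);A=np.radians(25)
AX=RF.apply([-np.sin(A),0,np.cos(A)])
RJ=Ro.from_matrix(np.c_[-AX,RF.apply([0,-1,0]),np.cross(-AX,RF.apply([0,-1,0]))])  # tool at jack, y=-fy
E
python3 - <<'E'
from h import *
p,r,s=cur();print(p,np.round(r.as_matrix(),3).tolist(),s["opening"],np.round(s["force"],2),s["joint_pos"])
t=bot.read_camera("top");sc=bot.read_camera("scene");cv2.imwrite("pics/t5.png",t);cv2.imwrite("pics/s5.png",sc)
for dz in(-.003,0,.003):
  P=p+r.apply([[.008,0,dz],[.037,0,dz]]);print(dz,np.round(proj("scene",P),1).tolist(),np.round(proj("top",P),1).tolist())
u=proj("scene",p)[0].astype(int);m=mask(sc,(0,130,50),(8,255,255),(u[0]-25,u[1]-25,u[0]+25,u[1]+35))
for c in blobs(m,5)[:2]: print("red",cv2.boundingRect(c))
cv2.imwrite("pics/c5.png",cv2.resize(sc[u[1]-50:u[1]+50,u[0]-50:u[0]+50],(600,600),interpolation=2));print(u)
h=SEAT+AX*(.037+.060);print("via",h);delta([h[0],h[1],p[2]+.0],down(FY-np.pi/2))
R0=down(FY-np.pi/2);print("tilt",(R0.inv()*RJ).as_rotvec())
E
```

```text
[ 0.44596139 -0.17386257  0.19639491] [[0.002, 0.344, -0.939], [-0.001, -0.939, -0.344], [-1.0, 0.002, -0.001]] 0.021285481973482352 [ 0.29 -0.47 -2.09] [-6.09187338e-01 -1.33155594e-01  2.01861231e+00 -3.05310012e-05
  1.25388342e+00  6.10774402e-01]
-0.003 [[270.5, 134.3], [270.5, 145.9]] [[349.6, 232.4], [347.0, 233.8]]
0 [[271.4, 133.9], [271.4, 145.5]] [[350.3, 234.0], [347.6, 235.4]]
0.003 [[272.3, 133.5], [272.2, 145.1]] [[350.9, 235.7], [348.2, 237.0]]
red (266, 116, 12, 21)
[271 130]
via [0.55495567 0.17184856 0.14291186]
turn [0.644 0.002 0.002] shift cm [ -0.25 -36.2   -0.58]
tilt [5.59539646e-17 4.36332313e-01 0.00000000e+00]
```

View pics/c5.png

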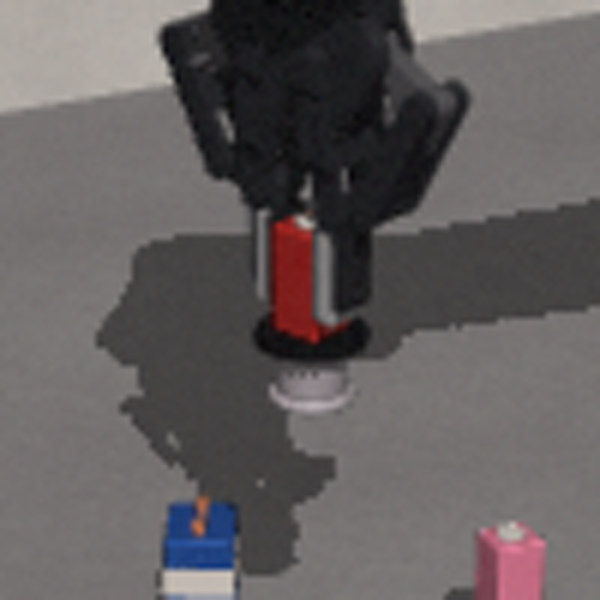

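The coupler is held upright and square. Its mouth lies about 37 mm beyond the TCP. Moving to hover over the jack.

>>> send_rows(motion="0 0 0 0.129 0 0 0;0 0 0 0.129 0 0 0;0 0 0 0.129 0 0 0;0 0 0 0.129 0 0 0;0 0 0 0.128 0 0 0;0 -4 0 0 0 0 0;0 -4 0 0 0 0 0;0 -4 0 0 0 0 0;0 -4 0 0 0 0 0;0 -4 0 0 0 0 0;0 -4 0 0 0 0 0;0 -4 0 0 0 0 0;0 -4 0 0 0 0 0;0 -4 -0.5 0 0 0 0;0 0 0 0 0.109 0 0;0 0 0 0 0.109 0 0;0 0 0 0 0.109 0 0;0 0 0 0 0.109 0 0;0 0 0 0 0 0 0")

```text
t: 18.0
eef_pos: [0.5505, 0.1699, 0.1908]
tool_rot: [3.133, 1.142, -0.299]
force: [-0.0, 0.1, -2.1]
opening: 0.0207
```

Run:
```python
from h import *
p,r,s=cur();print(p,s["joint_pos"],np.round(s["force"],2),"tilt err",(r.inv()*RJ).magnitude())
delta(SEAT+AX*(.037+.055),RJ)
```

```text
[0.55054332 0.16985145 0.19078153] [ 0.18976294 -0.06023455  2.00726804 -0.26804392  0.82920934  2.19637231] [-0.02  0.07 -2.1 ] tilt err 0.008637540041862
turn [ 0.003  0.008 -0.003] shift cm [ 4.99 -0.32  1.69]
```

>>> send_rows(motion="0 -0.3 1.7 0 0.008 0 0;2.5 0 0 0 0 0 0;2.5 0 0 0 0 0 0;0 0 0 0 0 0 0;0 0 0 0 0 0 0")

```text
t: 18.5
eef_pos: [0.5611, 0.1701, 0.1421]
tool_rot: [3.139, 1.13, -0.297]
force: [0.8, 0.2, -0.8]
opening: 0.0211
```

Run:
```python
from h import *
p,r,s=cur();print(p,np.round(s["force"],2));delta(SEAT+AX*(.037+.055),RJ)
t=bot.read_camera("top");sc=bot.read_camera("scene");cv2.imwrite("pics/t6.png",t);cv2.imwrite("pics/s6.png",sc)
cv2.imwrite("pics/c6.png",np.hstack([cv2.resize(sc[230:310,245:325],(480,480),interpolation=2),cv2.resize(t[130:210,140:190],(300,480),interpolation=2)]))
print(np.round(proj("scene",[SEAT,SEAT+.032*AX,SEAT+.055*AX,SEAT+.081*AX])-[245,230],1)*6)
```

```text
[0.56108111 0.17014041 0.14206092] [ 0.79  0.22 -0.79]
turn [-0.    -0.005 -0.001] shift cm [0.15 0.01 0.54]
[[235.2 343.2]
 [282.  262.2]
 [316.8 202.8]
 [357.  133.2]]
```

View pics/c6.png

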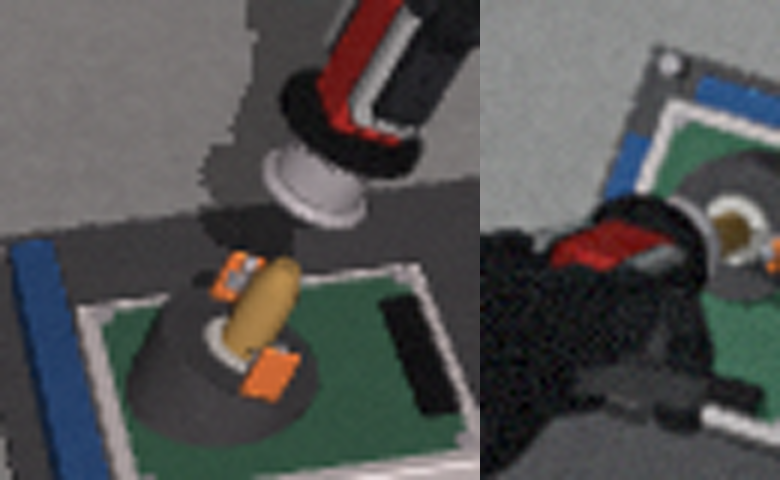

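The coupler mouth (scene crop, 314,190) sits about 4 mm off the nipple's axis, on the far side. It lines up in the sideways direction. I'll correct by 4 mm and advance.

>>> send_rows(motion="0 0 0.4 0 0 0 0;1 0 0 0 0 0 0;0.8 0 0 0 0 0 0;0.5 0 0 0 0 0 0;0.4 0 0 0 0 0 0;0 0 0 0 0 0 0")

```text
t: 19.2
eef_pos: [0.5687, 0.168, 0.1159]
tool_rot: [3.14, 1.128, -0.295]
force: [0.3, -0.1, -1.0]
opening: 0.0208
```

Run:
```python
from h import *
p,r,s=cur();print(p,np.round(r.inv().apply(s["force"]),2),(p-SEAT)@AX-.037);delta(SEAT+AX*(.037+.055),RJ)
sc=bot.read_camera("scene");cv2.imwrite("pics/s7.png",sc)
cv2.imwrite("pics/c7.png",cv2.resize(sc[240:300,260:320],(600,600),interpolation=2))
```

```text
[0.56870209 0.16804201 0.11593158] [ 0.99 -0.03  0.15] 0.02952105829332987
turn [ 0.    -0.006 -0.001] shift cm [-2.55  0.03  0.15]
```

View pics/c7.png

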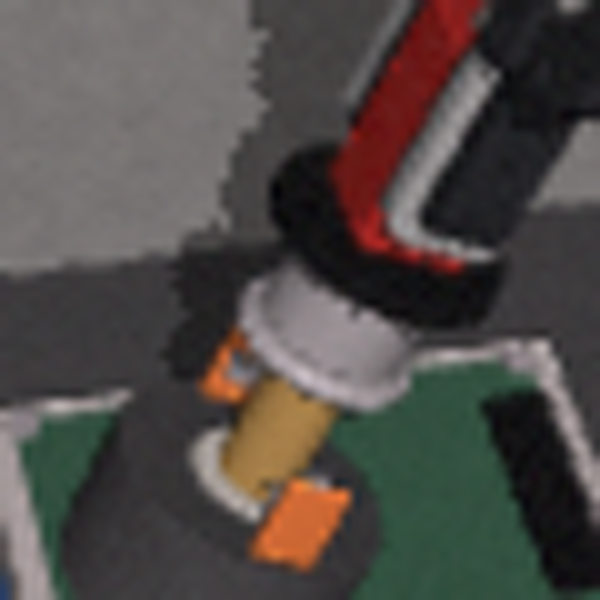

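The nipple has entered the bore with about 1 mm left to correct in the same direction.

>>> send_rows(motion="0 0 0.1 0 -0.005 0 0;0.5 0 0 0 0 0 0;0.5 0 0 0 0 0 0;0.4 0 0 0 0 0 0;0 0 0 0 0 0 0", squeeze=100)

```text
t: 19.75
eef_pos: [0.5734, 0.1666, 0.1028]
tool_rot: [3.14, 1.133, -0.295]
force: [-0.5, -0.3, -1.2]
opening: 0.0206
```

Run:
```python
from h import *
p,r,s=cur();print(p,np.round(r.inv().apply(s["force"]),2),np.round(s["torque"],2),(p-SEAT)@AX-.037);delta(SEAT+AX*.037,RJ)
```

```text
[0.57343906 0.16660906 0.10281981] [0.94 0.47 0.85] [0.03 0.26 0.07] 0.015546242117524763
turn [ 0.    -0.001 -0.001] shift cm [1.55 0.03 0.05]
```

>>> send_rows(motion="0.3 0 0 0 0 0 0;0.2 0 0 0 0 0 0;0.2 0 0 0 0 0 0")

```text
t: 20.05
eef_pos: [0.5771, 0.1661, 0.0981]
tool_rot: [-3.14, 1.131, -0.292]
force: [-5.3, -0.0, 6.4]
opening: 0.0209
```

>>> send_rows(motion="0.2 0 0 0 0 0 0;0.2 0 0 0 0 0 0;0.2 0 0 0 0 0 0")

```text
t: 20.35
eef_pos: [0.5796, 0.1654, 0.0926]
tool_rot: [-3.14, 1.131, -0.292]
force: [-3.0, -0.9, 3.5]
opening: 0.0207
```

Run:
```python
from h import *
p,r,s=cur();print(p,np.round(r.inv().apply(s["force"]),2),np.round(s["torque"],2),(p-SEAT)@AX-.037);delta(SEAT+AX*.037,RJ)
```

```text
[0.57957643 0.16539069 0.09264531] [-4.3   1.71  0.88] [-0.14  0.35 -0.08] 0.0036931263207629975
turn [ 0.    -0.004  0.001] shift cm [0.37 0.09 0.18]
```

>>> send_rows(motion="0.2 0 0 0 0 0 0;0.1 0 0 0 0 0 0;0 0 0 0 0 0 0")

```text
t: 20.65
eef_pos: [0.5809, 0.165, 0.0898]
tool_rot: [-3.14, 1.131, -0.292]
force: [-2.7, 1.1, 5.8]
opening: 0.0209
```

>>> send_rows(motion="0.1 0 0 0 0 0 0;0 0 0 0 0 0 0")

```text
t: 20.85
eef_pos: [0.5812, 0.1649, 0.0893]
tool_rot: [-3.141, 1.131, -0.292]
force: [-5.8, 0.9, 8.7]
opening: 0.0208
```

>>> send_rows(motion="0.1 0 0 0 0 0 0;0 0 0 0 0 0 0")

```text
t: 21.05
eef_pos: [0.5813, 0.165, 0.0893]
tool_rot: [3.141, 1.131, -0.294]
force: [-13.9, 1.0, 19.3]
opening: 0.0206
```

Run:
```python
from h import *
p,r,s=cur();print(p,np.round(r.inv().apply(s["force"]),2),np.round(s["torque"],2),(p-SEAT)@AX-.037);delta(SEAT+AX*.037,RJ)
```

```text
[0.58131663 0.16496384 0.08928812] [-23.28   3.06   4.12] [-0.13  1.27 -0.21] -0.00010571905496235129
turn [-0.    -0.003 -0.   ] shift cm [-0.01  0.1   0.2 ]
```

It hit the hard stop at -0.1 mm from the nominal seat with 23 N. Checking clips and module.

Run:
```python
from h import *
t=bot.read_camera("top");sc=bot.read_camera("scene")
cv2.imwrite("pics/c8.png",np.hstack([cv2.resize(sc[240:320,240:320],(520,520),interpolation=2),cv2.resize(t[130:230,130:180],(260,520),interpolation=2)]))
for n in(0,1):
    bot.read_camera("top");p,r,s=cur();print(s["t"],np.round(r.inv().apply(s["force"]),2),(p-SEAT)@AX-.037,s["opening"])
```

```text
21.2 [-21.85   3.14   4.27] -0.00012664689115386013 0.020686764359728462
21.25 [-22.25   2.96   4.06] -9.92709945007858e-05 0.02079271915974474
```

View pics/c8.png

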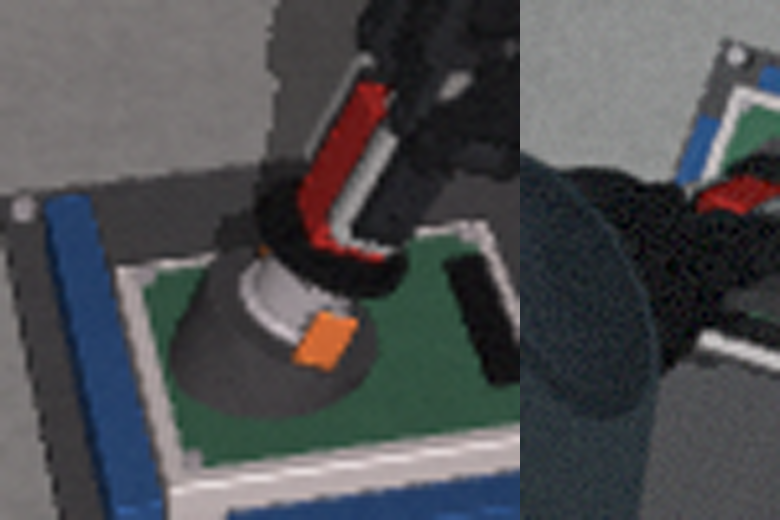

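Run:
```python
from h import *
a=cv2.imread("pics/s3.png");b=bot.read_camera("scene")
for nm,(x0,y0,x1,y1) in dict(module_corner=(263,300,300,318),module_right=(305,265,336,305),fix=(240,318,300,335)).items():
    best=cv2.matchTemplate(cv2.resize(b,None,fx=4,fy=4,interpolation=2)[y0*4-12:y1*4+12,x0*4-12:x1*4+12],cv2.resize(a,None,fx=4,fy=4,interpolation=2)[y0*4:y1*4,x0*4:x1*4],cv2.TM_CCOEFF_NORMED)
    _,v,_,l=cv2.minMaxLoc(best);print(nm,round(v,3),(np.array(l)-12)/4)
```

```text
module_corner 0.999 [0. 0.]
module_right 0.977 [0. 0.]
fix 0.999 [0. 0.]
```

Run:
```python
from h import *
p,r,s=cur();print(s["t"],np.round(r.inv().apply(s["force"]),2));print(bot.hand_in())
```

```text
21.3 [-22.18   1.61   4.13]
the job is handed in; nothing more can be done
None
```

I slid the module home against both stops, put the red coupler on the tilted nipple and pressed it to its seat. I handed in at 21.3 s, still gripping and pressing it there; the hand-in gave no verdict.

**Last checks**
- **Seating:** the push force rose while the coupler passed the clips and then fell. It then met a hard stop, about 0.1 mm from where I had measured the seat. It was held there with about 22 N along the axis.
- **Squareness:** the tool axis was within about 0.003 rad of the jack's axis, worked out from the measured plate angle and the given 25 degree lean.
- **Module:** the scene picture after pressing matched the one taken just after the module was pushed home, with no shift seen. The side forces on the tool pressed it towards both stops.

**Not confirmed or disagreeing**
- **Clips and nipple:** nothing measures their travel. The left clip was hidden in the last picture, so I judge both snapped in from the force drop and the hard stop.
- **Module sideways position:** the top view put it 2.4 mm beyond its home position, which is past the stop. That is about the camera's 2 mm error, and the contact forces showed it touching both stops.
- **Reel, jar and capacitor:** I did not touch them, but I did not measure their positions again at the end.

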